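# Reset the sprung length stop and butt the batten against it

## Task

Set the length stop on the sawing board for the batten that lies against the fence: pull the plunger up clear of its hole, slide the stop along the bar to the keeper that lies just beyond that batten's end and let the pin drop fully home in it, without ramming the stop sideways. Then slide that batten gently along the fence until its end bears on the stop arm, let go, and leave the spare batten and everything else on the bench where it is.

Things in the scene. Friction and masses are not known exactly. Their poses are not given: they have to be found in the camera images.
- station: Fixed sawing board, dark wood 245 x 490 mm, top face 18 mm up. Fence strip 10 mm high, face at own x = -15 mm; saw guide uprights (to 78 mm up) at y -246 to -194, x -76 to -50 and -7 to 19 mm; behind, an aluminium bar 30 mm wide along y at x = 55, top 60 mm up. Origin on the bench 55 mm this side of the first keeper; own y along the bar, away from the saw guide, x away from the robot. Turned up to 0.22 rad.
- keeper_a_spot (a point): First keeper (nearest the saw guide): nominal middle of its hole, on the bar's top, at station (55, 0, 60) mm. Keepers are steel strips 46 x 20 mm flush with the bar's top, each with one round hole 10 mm wide. Each is shifted in slotted screws, so the real hole is up to 8 mm either way along the bar from here: find it by feel.
- keeper_b_spot (a point): The same for the middle keeper, 65 mm farther along the bar: (55, 65, 60) mm; real hole up to 8 mm either way.
- keeper_c_spot (a point): The same for the last keeper, (55, 130, 60) mm, where the stop is pinned at the start (this one is true to within 1 mm).
- stop: Length stop: grey square tube 40 x 43 mm, 60 mm long, sliding along the bar only (about 2 N friction), plunger on its top. A flat steel arm, 8 mm thick in y, reaches from it towards the robot over the fence (own x -19 to -104 mm, 34 to 60 mm up). Origin on the bench below the plunger; axes as the station's. Pinned at the last keeper at first. Keep the load between stop and station under 30 N.
- stop_face (a point): Point on the arm's face that looks towards the saw guide (-y), above the middle of the batten's track, 43 mm above the bench; station x = -30 mm. It lies 4 mm nearer the saw guide than the plunger's axis. Axes as the station's.
- knob (a point): Middle of the plunger's round black knob: 28 mm in diameter, about 28 mm high (83 to 112 mm above the bench when the pin is home, 8 mm more when the pin rides on the bar). Its axis is upright and is the pin's axis. Below it is a steel barrel 20 mm wide, then the tube's top at 67 mm.
- plunger (a joint): Lift of the plunger in m: 0 pin fully home in a hole, 0.008 flat-nosed pin (8 mm across) riding on the bar or on a keeper, 0.014 at its upper stop. A spring pushes it down: about 6 N at 0, 8.5 N at 0.008, 10 N at 0.014. It must be lifted more than 0.008 to leave a hole or to cross another.
- short_batten: Pale wooden batten 28 wide x 38 high x 226 mm long, about 150 g. Origin under its saw end, mid-width; own y along its length, parallel to the station's. One batten lies against the fence (station x about -30 mm, far end 4 to 26 mm short of where the stop's face will be); the other, the spare, lies parallel nearer the robot (x about -115 mm). Push it on the stop arm with less than 30 N.
- long_batten: The same, 291 mm long, about 195 g. If the short batten lies against the fence the stop belongs at the first keeper; if the long one does, at the middle keeper.
- short_end (a point): Middle of the short batten's end face away from the saw guide, 19 mm above its underside.
- long_end (a point): Middle of the long batten's end face away from the saw guide, 19 mm above its underside.
- offcut: Small wooden offcut 30 x 55 x 14 mm lying on the board near the last keeper, robot side. Leave it.
- comb_strip: Dark notched wooden strip 150 x 22 x 18 mm. Leave it.
- try_square: Try square lying flat, stock 110 mm, blade 160 mm. Leave it.
- mallet: Wooden mallet, 300 mm long. Leave it.
- glue_bottle: White glue bottle 60 mm wide, 170 mm high. Leave it.
- slip_pile: Three small pale slips glued crosswise, about 110 mm. Leave it.
- tenon_saw: Tenon saw lying flat, 360 mm long; origin under mid-blade. Leave it.
Mind the look-alikes: they are no part of the job. Leave any turquoise look-alike of the short_batten alone.

How it is judged:
By the outcome, as a careful person would: the job done as asked, in the order asked, and still so for the second after the job is handed in, with the robot touching nothing.
It also fails if it takes over 58 s, if anything falls off the work surface, if the arm or the gripper's body presses on something with over 40 N, if the wrist force passes 120 N, or if a joint passes its speed limit or range.

## Robot

A 7-joint arm with a two-finger parallel gripper is mounted at the origin on the work surface. World frame = base frame: x ahead of the robot, y to its left, z up, the work surface at z = 0. Lengths are in m, angles in rad, forces in N, time in s.
With the tool pointing down it reaches from about 0.425 to 1.025 m from the base axis. Payload 3.6 kg.
Tool frame: the origin (TCP) lies on the front face of the gripper's body, between the roots of the fingers; the fingertips stand 73 mm ahead of it and the grasp point (between the pads) lies 54 mm ahead of it; z points along the fingers, y is the direction in which the jaws open and shut (so a half turn about z gives the same grasp; the last joint's range is limited). The gripper opens to 85 mm and grips with 20 to 120 N. Pads are 22 mm wide; open, the fingers measure 114 mm over their backs; the gripper's body (76 mm by 85 mm) begins 54 mm behind the grasp point. The pads swing forward as they close: fully open they stand 13 mm farther back than shut.
Start: joints at [1.014, 0.591, 0.048, 1.609, -0.033, 0.943, -0.034], TCP at [0.324, -0.649, 0.304] pointing down, gripper open.
Joint ranges: [-2.69, 2.69], [-0.47, 2.24], [-1.27, 1.36], [0.19, 2.51], [-1.53, 4.68], [0.08, 2.07], [-3.09, 3.09]. Speed limits (rad/s): [2.57, 2.57, 3.14, 3.14, 3.14, 3.14, 3.14].

## Interface

Orientations are given as a rotation vector (axis times angle).
In Python, from bench import ctrl gives the robot as it stands.
- The arm moves only by the tool carry_out, never from a script. Its argument "motion" is a list of rows, each an object with "travel": the shift along the tool's x, y, z in mm, a list of three; "rotation": the turn, a rotation vector about the tool's x, y, z in degrees, a list of three; "fingers": the finger opening in mm, from 0 to 85.4. A call has 1 to 12 rows; each row shifts and turns the commanded pose from where the row before left it, along the tool's axes as they then stand; what a row does not reach is not made up. A row lasts 1/10 s, in which the tool goes at most 50 mm and 8.59 degrees, less where a joint would pass 70% of its speed; a pose out of reach is approached as far as the arm can. A call with a gripper value outside its range is refused whole. The fingers move at their own pace and stop on an object; "grip_force" is the grip in N (left out, the last holds). Time passes only in rows, so rows that do not move let the fingers close. It gives the time, the measured TCP pose, the force and the opening at its end, in the units of the state.
- ctrl.read_state(): the state, without advancing time (a new reading comes with each control period).
- ctrl.grab_frame(name): name is "side" or "top" or "wrist"; returns a dict with "img" (420x560x3 uint8, red, green, blue), "K" (3x3 intrinsics, pixels), "k1" (the pictures are not rectified: a ray, as slopes to the right and down, at radius r is drawn at 1 + k1 r^2 times it, then the intrinsics apply), "xyz" and "orientation" of the camera in the world. Camera axes: x right, y down, z forward; pixel columns grow to the right and rows downward; lengths in m; the calibration is good to about 2 mm. A picture is of the moment at which its call begins. There is no depth.
- ctrl.hand_in(): hands the job in, once; it reports no verdict.
The state is a dict: "clock": time; "q": joint angles; "qd": joint speeds; "joint_efforts": joint torques, N m; "ee_pos": TCP position; "ee_rot": TCP orientation; "ft_force": force on the tool from outside, world axes, zero at the start; "ft_torque": the same for the moment, N m; "gripper_width": finger opening in m.
Only numpy, scipy, OpenCV 4.12 (cv2) and the standard library are available. Lean on these libraries where they do the work, as an engineer would, in place of code of your own. Each camera call takes 0.05 s, during which the arm holds its last target.

## Working session

There is one attempt and no reset: what is moved stays moved. The work goes in short steps, Python scripts to look and compute and a tool call to move; the robot and the scene stay as the last step left them, time stands still between calls to the robot, and variables do not carry over. Pictures are saved under pics/ and viewed, and the job is handed in when it is done.

Besides the shell and the picture viewer there is one more tool, called after ">>>" as name(argument=value, ...), one argument or row to a line, values as JSON. carry_out: Moves the arm, as the interface text tells. Its arguments: {"type":"object","properties":{"motion":{"type":"array","items":{"type":"object","properties":{"travel":{"type":"array","items":{"type":"number"}},"rotation":{"type":"array","items":{"type":"number"}},"fingers":{"type":"number"}}}},"grip_force":{"type":"number"}},"required":["motion"]}

```bash
ls; mkdir -p pics
cat > h.py <<'E'
import numpy as np,cv2,pickle
from scipy.spatial.transform import Rotation as R
from bench import ctrl
def snap(n,f):
    d=ctrl.grab_frame(n); cv2.imwrite(f'pics/{f}.png',d['img'][:,:,::-1]); pickle.dump(d,open(f'pics/{f}.pkl','wb')); return d
def load(f): return pickle.load(open(f'pics/{f}.pkl','rb'))
def rot(d):
    o=np.array(d['orientation'],float)
    return o if o.shape==(3,3) else R.from_rotvec(o).as_matrix()
def ray(d,u,v):
    K=np.array(d['K']); s=np.array([(u-K[0,2])/K[0,0],(v-K[1,2])/K[1,1]]); t=s.copy()
    for _ in range(30): t=s/(1+d['k1']*(t@t))
    return np.array(d['xyz']),rot(d)@np.array([t[0],t[1],1])
def onz(d,u,v,z):
    o,r=ray(d,u,v); return o+r*(z-o[2])/r[2]
def proj(d,p):
    c=rot(d).T@(np.array(p)-np.array(d['xyz'])); s=c[:2]/c[2]; s=s*(1+d['k1']*(s@s)); K=np.array(d['K']); return np.array([K[0,0]*s[0]+K[0,2],K[1,1]*s[1]+K[1,2]])
def crop(f,u0,v0,u1,v1,k,out):
    im=cv2.imread(f'pics/{f}.png')[v0:v1,u0:u1]; cv2.imwrite(f'pics/{out}.png',cv2.resize(im,None,fx=k,fy=k,interpolation=cv2.INTER_CUBIC))
E
python3 - <<'E'
from h import *
for n in ['top','side','wrist']:
    d=snap(n,n+'0'); print(n,d['xyz'],d['orientation'],d['K'],d['k1'])
print(ctrl.read_state())
E
```

```text
pics
top [ 0.27332844 -0.01885659  1.54691582] [-2.14896658  2.17528607 -0.12863658] [[433.90247023   0.         275.28649667]
 [  0.         433.90247023 207.56914102]
 [  0.           0.           1.        ]] 0.02366790423556348
side [0.34768343 0.99001328 0.70566678] [-0.13820791  2.72498663 -1.49555461] [[406.18381415   0.         279.60188317]
 [  0.         406.18381415 215.73629284]
 [  0.           0.           1.        ]] 0.0013058943717981235
wrist [ 0.39163367 -0.6137182   0.37354465] [ 2.44326731 -1.50934855 -0.23641715] [[353.79727005   0.         281.616028  ]
 [  0.         353.79727005 206.64883781]
 [  0.           0.           1.        ]] -0.09422828745799569
{'clock': 0.15, 'q': array([ 1.01449379,  0.59193119,  0.04828712,  1.60951521, -0.03333643,
        0.94269436, -0.03370343]), 'qd': array([-1.23115268e-03, -2.49532320e-03, -5.39520638e-04, -5.05343733e-03,
       -1.51367039e-03, -1.10206669e-03, -7.71640101e-05]), 'joint_efforts': array([ 2.27891789e-03, -5.49246705e+01,  1.54918335e+00, -1.98453462e+01,
        9.49772308e-03,  5.70642849e-03, -7.04380341e-07]), 'ee_pos': array([ 0.32349292, -0.64826085,  0.30299101]), 'ee_rot': array([-3.05619107e+00, -7.20225873e-01,  7.13176185e-04]), 'ft_force': array([-0.09375394, -0.15294296, -0.19431145]), 'ft_torque': array([0.01974507, 0.00969549, 0.00913257]), 'gripper_width': 0.08550008204380517}
```

View pics/top0.png

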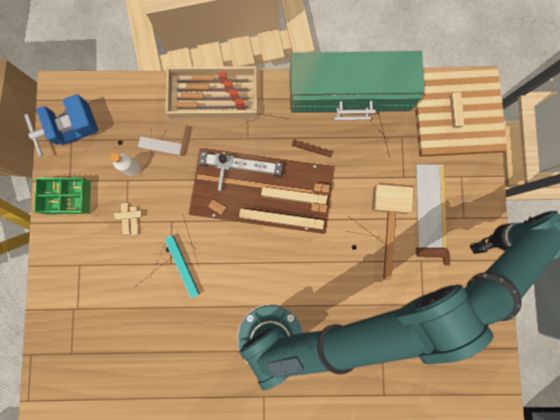

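View pics/side0.png

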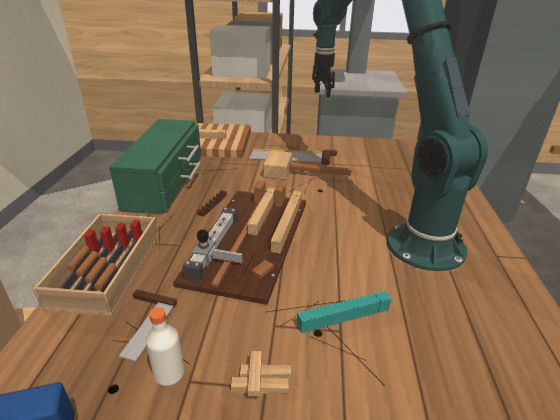

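View pics/wrist0.png

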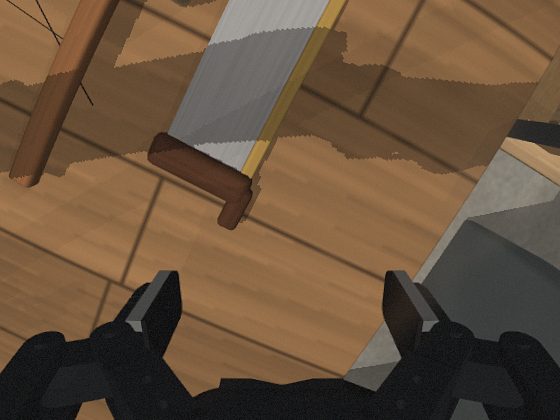

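Run:
```python
from h import *
crop('top0',180,135,345,240,4.8,'c1')
crop('side0',170,150,320,300,4,'c2')
```

```text
(no output)
```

View pics/c1.png

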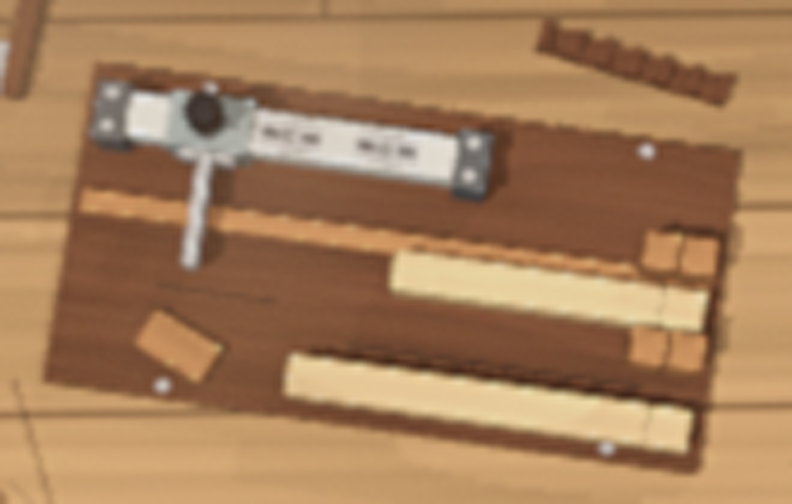

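View pics/c2.png

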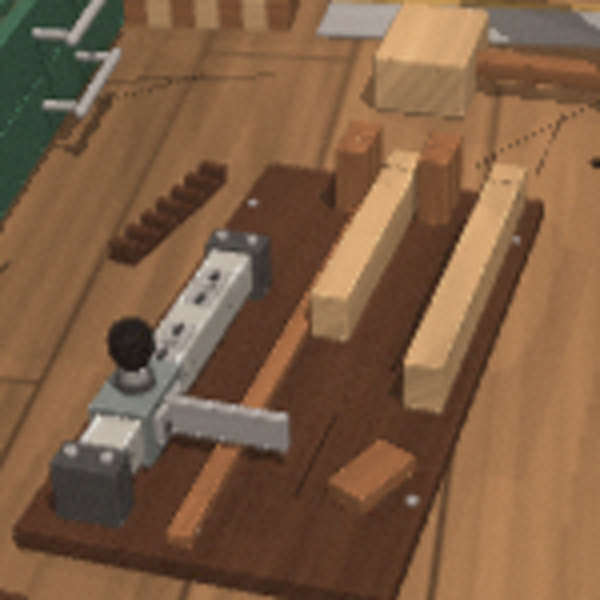

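Run:
```python
from h import *
d=load('top0')
def p(a,b,z): return onz(d,180+a/4.8,135+b/4.8,z)
c=[p(*a,.018) for a in [(97,63),(742,150),(697,470),(45,382)]]
for q in c: print(q)
print('len',[np.linalg.norm(c[i]-c[(i+1)%4]) for i in range(4)])
for i,j in [(0,1),(3,2)]: v=c[i]-c[j]; print('yaw',np.arctan2(-v[0],v[1]))
# fence batten top z=.056: far end / saw end mids ; spare
for n,a in dict(f_far=(393,272),f_saw=(708,310),s_far=(288,373),s_saw=(690,430)).items(): print(n,p(*a,.056))
print('knob',p(205,112,.112), 'arm tip',p(190,268,.060),'kA',p(388,149,.06),'kB',p(290,135,.06))
d=load('side0')
for n,(a,b,z) in dict(f_far=(331,310,.056),s_far=(425,375,.056),knobtop=(131,330,.1),arm=(288,412,.06)).items(): print(n,onz(d,170+a/4,150+b/4,z))
```

```text
[0.67147423 0.24458421 0.018     ]
[ 0.59932236 -0.23755545  0.018     ]
[ 0.36068177 -0.19784452  0.018     ]
[0.43140788 0.28104972 0.018     ]
len [np.float64(0.48750851070129325), np.float64(0.2419220687835629), np.float64(0.48408870782656976), np.float64(0.24282006674471132)]
yaw -0.14854697162981298
yaw -0.1466263851423919
f_far [0.504439   0.02292281 0.056     ]
f_saw [ 0.4739328  -0.20431249  0.056     ]
s_far [0.4318545  0.09909938 0.056     ]
s_saw [ 0.38725279 -0.18912094  0.056     ]
knob [0.61096767 0.15239309 0.112     ] arm tip [0.5084814  0.16924899 0.06      ] kA [0.59424517 0.02565368 0.06      ] kB [0.60544102 0.09681613 0.06      ]
f_far [0.50117687 0.04530535 0.056     ]
s_far [0.42716925 0.11475715 0.056     ]
knobtop [0.61585808 0.14711297 0.1       ]
arm [0.51046161 0.17006453 0.06      ]
```

```bash
cat >> h.py <<'E'
YAW=-0.1475
ys=np.array([-np.sin(YAW),np.cos(YAW),0]); xs=np.array([np.cos(YAW),np.sin(YAW),0])
def plan(target,jaw=None):
    """tool-frame travel(mm) to target and rotation(deg) to bring tool z down & jaw y along +-jaw"""
    s=ctrl.read_state(); T=R.from_rotvec(s['ee_rot']).as_matrix()
    t=T.T@(np.array(target)-s['ee_pos'])*1000
    print('pos',s['ee_pos'].round(4),'travel tool mm',t.round(1))
    if jaw is not None:
        best=None
        for sg in (1,-1):
            y=np.array(jaw)*sg; z=np.array([0,0,-1.]); x=np.cross(y,z)
            G=np.stack([x,y,z],1); r=R.from_matrix(T.T@G).as_rotvec(degrees=True)
            print('rot deg',r.round(2), 'travel after rot', (G.T@(np.array(target)-s['ee_pos'])*1000).round(1))
    print('T',T.round(3).tolist(),'q',s['q'].round(2),'f',s['ft_force'].round(2),'w',s['gripper_width'],'t',s['clock'])
E
python3 - <<'E'
from h import *
for j in (xs,ys): plan([.611,.152,.28],j)
d=load('wrist0'); s=ctrl.read_state(); T=R.from_rotvec(s['ee_rot']).as_matrix()
print('cam in tool',T.T@(d['xyz']-s['ee_pos']),(T.T@rot(d)).round(3))
E
```

```text
pos [ 0.3235 -0.6483  0.303 ] travel tool mm [ 614.6 -587.6   24. ]
rot deg [-9.000e-02 -4.000e-02 -5.503e+01] travel after rot [833.8 166.8  23. ]
rot deg [-5.0000e-02  1.1000e-01  1.2497e+02] travel after rot [-833.8 -166.8   23. ]
T [[0.895, 0.447, -0.001], [0.447, -0.895, 0.002], [-0.0, -0.002, -1.0]] q [ 1.01  0.59  0.05  1.61 -0.03  0.94 -0.03] f [-0.09 -0.15 -0.19] w 0.08550008204380517 t 0.15
pos [ 0.3235 -0.6483  0.303 ] travel tool mm [ 614.6 -587.6   24. ]
rot deg [-4.0000e-02 -1.3000e-01 -1.4503e+02] travel after rot [-166.8  833.8   23. ]
rot deg [-1.000e-01  3.000e-02  3.497e+01] travel after rot [ 166.8 -833.8   23. ]
T [[0.895, 0.447, -0.001], [0.447, -0.895, 0.002], [-0.0, -0.002, -1.0]] q [ 1.01  0.59  0.05  1.61 -0.03  0.94 -0.03] f [-0.09 -0.15 -0.19] w 0.08550008204380517 t 0.15
cam in tool [ 0.07639058 -0.00060424 -0.07055697] [[ 0.001 -0.953 -0.302]
 [ 1.     0.001 -0.   ]
 [ 0.    -0.302  0.953]]
```

>>> carry_out(
  motion=[
    {"rotation": [0, 0, -8]},
    {"rotation": [0, 0, -8]},
    {"rotation": [0, 0, -8]},
    {"rotation": [0, 0, -8]},
    {"rotation": [0, 0, -8]},
    {"rotation": [0, 0, -8]},
    {"rotation": [0, 0, -7]},
    {"travel": [30, 6, 0]},
    {"travel": [30, 6, 0]},
    {"travel": [30, 6, 0]},
    {"travel": [30, 6, 0]},
    {"travel": [0, 0, 0]},
  ],
)

```text
schema error: expected keys travel, rotation, fingers
```

Run:
```python
from h import *
plan([.611,.152,.28],xs)
```

```text
pos [ 0.3235 -0.6483  0.303 ] travel tool mm [ 614.6 -587.6   24. ]
rot deg [-9.000e-02 -4.000e-02 -5.503e+01] travel after rot [833.8 166.8  23. ]
rot deg [-5.0000e-02  1.1000e-01  1.2497e+02] travel after rot [-833.8 -166.8   23. ]
T [[0.895, 0.447, -0.001], [0.447, -0.895, 0.002], [-0.0, -0.002, -1.0]] q [ 1.01  0.59  0.05  1.61 -0.03  0.94 -0.03] f [-0.09 -0.15 -0.19] w 0.08550008204380517 t 0.15
```

>>> carry_out(
  motion=[
    {"travel": [0, 0, 0], "fingers": 60, "rotation": [0, 0, -8]},
    {"travel": [0, 0, 0], "fingers": 60, "rotation": [0, 0, -8]},
    {"travel": [0, 0, 0], "fingers": 60, "rotation": [0, 0, -8]},
    {"travel": [0, 0, 0], "fingers": 60, "rotation": [0, 0, -8]},
    {"travel": [0, 0, 0], "fingers": 60, "rotation": [0, 0, -8]},
    {"travel": [0, 0, 0], "fingers": 60, "rotation": [0, 0, -8]},
    {"travel": [0, 0, 0], "fingers": 60, "rotation": [0, 0, -7]},
    {"travel": [30, 6, 0], "fingers": 60, "rotation": [0, 0, 0]},
    {"travel": [30, 6, 0], "fingers": 60, "rotation": [0, 0, 0]},
    {"travel": [30, 6, 0], "fingers": 60, "rotation": [0, 0, 0]},
    {"travel": [30, 6, 0], "fingers": 60, "rotation": [0, 0, 0]},
    {"travel": [30, 6, 0], "fingers": 60, "rotation": [0, 0, 0]},
  ],
)

```text
clock: 1.35
ee_pos: [0.3756, -0.5035, 0.3036]
ee_rot: [-2.379, -2.05, 0.0]
ft_force: [0.6, 0.1, -0.7]
gripper_width: 0.0596
```

Run:
```python
from h import *
plan([.611,.152,.28],xs)
```

```text
pos [ 0.3756 -0.5035  0.3036] travel tool mm [683.1 136.1  23.8]
rot deg [-0.03 -0.02 -0.04] travel after rot [683.  136.6  23.6]
rot deg [-3.0000e-02  4.0000e-02  1.7996e+02] travel after rot [-683.  -136.6   23.6]
T [[0.148, 0.989, -0.0], [0.989, -0.148, 0.0], [0.0, -0.0, -1.0]] q [ 1.02  0.48 -0.22  1.83  0.14  0.85  0.58] f [ 0.65  0.05 -0.67] w 0.05963796681493063 t 1.35
```

>>> carry_out(
  motion=[
    {"travel": [42, 8.3, 0], "fingers": 60, "rotation": [0, 0, 0]},
    {"travel": [42, 8.3, 0], "fingers": 60, "rotation": [0, 0, 0]},
    {"travel": [42, 8.3, 0], "fingers": 60, "rotation": [0, 0, 0]},
    {"travel": [42, 8.3, 0], "fingers": 60, "rotation": [0, 0, 0]},
    {"travel": [42, 8.3, 0], "fingers": 60, "rotation": [0, 0, 0]},
    {"travel": [42, 8.3, 0], "fingers": 60, "rotation": [0, 0, 0]},
    {"travel": [42, 8.3, 0], "fingers": 60, "rotation": [0, 0, 0]},
    {"travel": [42, 8.3, 0], "fingers": 60, "rotation": [0, 0, 0]},
    {"travel": [42, 8.3, 0], "fingers": 60, "rotation": [0, 0, 0]},
    {"travel": [42, 8.3, 0], "fingers": 60, "rotation": [0, 0, 0]},
    {"travel": [42, 8.3, 0], "fingers": 60, "rotation": [0, 0, 0]},
    {"travel": [42, 8.3, 0], "fingers": 60, "rotation": [0, 0, 0]},
  ],
)

```text
clock: 2.55
ee_pos: [0.5485, -0.0195, 0.3038]
ee_rot: [2.38, 2.051, -0.001]
ft_force: [0.9, -0.4, -0.3]
gripper_width: 0.0603
```

>>> carry_out(
  motion=[
    {"travel": [42, 8.3, 0], "fingers": 60, "rotation": [0, 0, 0]},
    {"travel": [42, 8.3, 0], "fingers": 60, "rotation": [0, 0, 0]},
    {"travel": [42, 8.3, 0], "fingers": 60, "rotation": [0, 0, 0]},
    {"travel": [0, 0, 0], "fingers": 60, "rotation": [0, 0, 0]},
    {"travel": [0, 0, 0], "fingers": 60, "rotation": [0, 0, 0]},
  ],
)

```text
clock: 3.05
ee_pos: [0.5914, 0.1014, 0.3035]
ee_rot: [-2.376, -2.054, 0.001]
ft_force: [-0.2, -0.3, -0.4]
gripper_width: 0.0603
```

Run:
```python
from h import *
plan([.611,.152,.28],xs)
snap('wrist','w1')
```

```text
pos [0.5914 0.1014 0.3035] travel tool mm [52.9 12.1 23.5]
rot deg [-0.04  0.    0.14] travel after rot [52.9 12.  23.5]
rot deg [-0.0000e+00 -7.0000e-02 -1.7986e+02] travel after rot [-52.9 -12.   23.5]
T [[0.145, 0.99, -0.001], [0.99, -0.145, 0.0], [-0.0, -0.001, -1.0]] q [ 0.    0.45 -0.34  1.89  0.2   0.83 -0.58] f [-0.19 -0.31 -0.36] w 0.060349819345199986 t 3.05
```

View pics/w1.png

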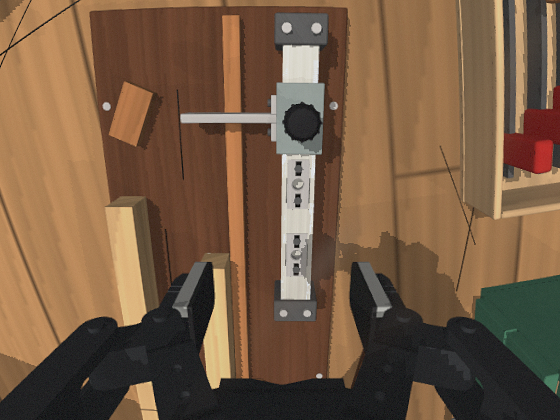

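Run:
```python
from h import *
crop('w1',170,70,350,330,2.3,'c3')
crop('w1',270,70,340,300,2.6,'c4')
crop('w1',275,150,325,275,4.8,'c5')
```

```text
(no output)
```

View pics/c3.png

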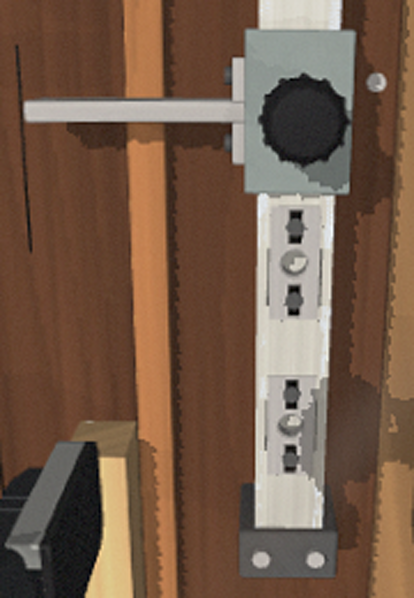

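View pics/c5.png

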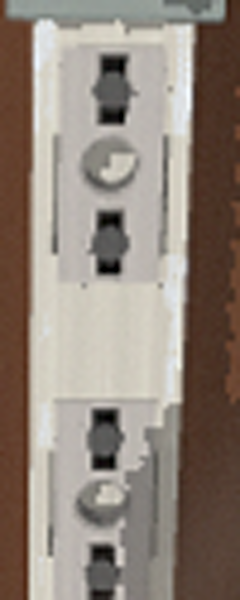

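Run:
```python
from h import *
d=load('w1')
P={}
def add(n,u,v,z): P[n]=onz(d,u,v,z); q=P[n]; print(n,q.round(4),'x',round(q@xs,4),'y',round(q@ys,4))
c5=lambda a,b:(275+a/4.8,150+b/4.8)
c3=lambda a,b:(170+a/2.3,70+b/2.3)
add('hB',*c5(109,166),.060); add('hA',*c5(102,501),.060)
add('sB1',*c5(113,90),.060);add('sB2',*c5(110,242),.060);add('sA1',*c5(106,438),.06);add('sA2',*c5(102,575),.06)
add('knobtop',*c3(304,116),.112)
for n,a in dict(t1=(246,30),t2=(354,30),t3=(349,193),t4=(246,193)).items(): add(n,*c3(*a),.067)
add('armtipface',*c3(24,122),.060); add('armrootface',*c3(243,122),.06)
add('battL',*c3(78,421),.056);add('battR',*c3(137,423),.056)
```

```text
hB [0.6046 0.0982 0.06  ] x 0.5836 y 0.186
hA [0.5941 0.029  0.06  ] x 0.5834 y 0.116
sB1 [0.6073 0.1127 0.06  ] x 0.5841 y 0.2007
sB2 [0.6028 0.0832 0.06  ] x 0.5841 y 0.1709
sA1 [0.5967 0.0426 0.06  ] x 0.584 y 0.1299
sA2 [0.5919 0.0123 0.06  ] x 0.5837 y 0.0991
knobtop [0.6136 0.1586 0.112 ] x 0.5836 y 0.247
t1 [0.5989 0.1885 0.067 ] x 0.5647 y 0.2745
t2 [0.6375 0.1831 0.067 ] x 0.6037 y 0.2748
t3 [0.6289 0.1243 0.067 ] x 0.6038 y 0.2154
t4 [0.5902 0.1299 0.067 ] x 0.5647 y 0.2152
armtipface [0.5102 0.1683 0.06  ] x 0.4799 y 0.2415
armrootface [0.5928 0.1557 0.06  ] x 0.5635 y 0.2412
battL [0.5037 0.0414 0.056 ] x 0.4921 y 0.115
battR [0.5288 0.037  0.056 ] x 0.5176 y 0.1143
```

>>> carry_out(
  motion=[
    {"travel": [29, 7, 0], "fingers": 60, "rotation": [0, 0, 0]},
    {"travel": [29, 7, 0], "fingers": 60, "rotation": [0, 0, 0]},
    {"travel": [0, 0, 30], "fingers": 60, "rotation": [0, 0, 0]},
    {"travel": [0, 0, 30], "fingers": 60, "rotation": [0, 0, 0]},
    {"travel": [0, 0, 10], "fingers": 60, "rotation": [0, 0, 0]},
    {"travel": [0, 0, 0], "fingers": 60, "rotation": [0, 0, 0]},
    {"travel": [0, 0, 0], "fingers": 60, "rotation": [0, 0, 0]},
  ],
)

```text
clock: 3.8
ee_pos: [0.6145, 0.1542, 0.2347]
ee_rot: [2.381, 2.049, 0.001]
ft_force: [0.8, 0.3, 0.5]
gripper_width: 0.0599
```

Run:
```python
from h import *
plan(xs*.584+ys*.2452+np.array([0,0,.155]),xs)
snap('wrist','w2')
d=load('w1')
for a in [(78,455),(132,455)]: q=onz(d,170+a[0]/2.3,70+a[1]/2.3,.056); print('batt end',q@xs,q@ys)
```

```text
pos [0.6145 0.1542 0.2347] travel tool mm [ 2.3 -1.2 79.7]
rot deg [ 0.06 -0.   -0.13] travel after rot [ 2.3 -1.2 79.7]
rot deg [-0.0000e+00 -9.0000e-02  1.7987e+02] travel after rot [-2.3  1.2 79.7]
T [[0.149, 0.989, 0.001], [0.989, -0.149, -0.0], [0.0, 0.001, -1.0]] q [-0.1   0.57 -0.31  1.87  0.25  0.74 -0.7 ] f [0.83 0.33 0.52] w 0.0598705620144466 t 3.8
batt end 0.49096612060674705 0.09863612994443725
batt end 0.5147371612548236 0.09887761876777645
```

View pics/w2.png

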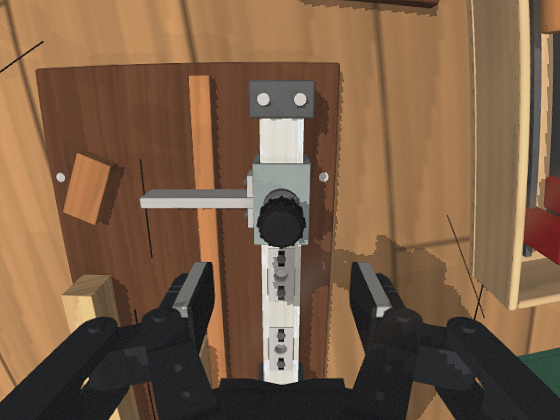

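>>> carry_out(
  motion=[
    {"travel": [2, -1, 25], "fingers": 60, "rotation": [0, 0, 0]},
    {"travel": [0, 0, 25], "fingers": 60, "rotation": [0, 0, 0]},
    {"travel": [0, 0, 20], "fingers": 60, "rotation": [0, 0, 0]},
    {"travel": [0, 0, 10], "fingers": 60, "rotation": [0, 0, 0]},
    {"travel": [0, 0, 0], "fingers": 40, "rotation": [0, 0, 0]},
    {"travel": [0, 0, 0], "fingers": 34, "rotation": [0, 0, 0]},
    {"travel": [0, 0, 0], "fingers": 34, "rotation": [0, 0, 0]},
  ],
  grip_force=35,
)

```text
clock: 4.55
ee_pos: [0.6142, 0.1577, 0.1554]
ee_rot: [2.379, 2.05, 0.004]
ft_force: [0.1, -0.1, -0.7]
gripper_width: 0.0342
```

Run:
```python
from h import *
plan(xs*.584+ys*.2452+np.array([0,0,.155]))
snap('wrist','w3')
crop('w3',130,120,430,320,2.6,'c6')
```

```text
pos [0.6142 0.1577 0.1554] travel tool mm [-1.  -0.4  0.4]
T [[0.148, 0.989, 0.003], [0.989, -0.148, 0.001], [0.001, 0.002, -1.0]] q [-0.14  0.68 -0.26  1.91  0.3   0.59 -0.75] f [ 0.08 -0.1  -0.72] w 0.034186454920142946 t 4.55
```

View pics/c6.png

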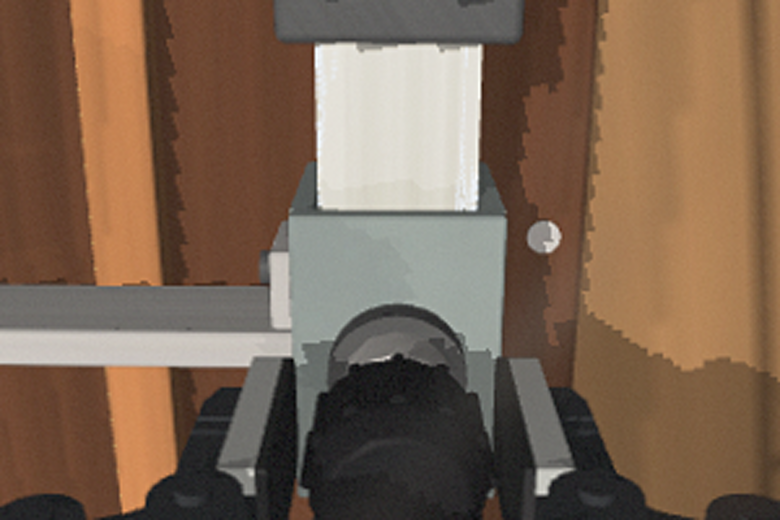

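>>> carry_out(
  motion=[
    {"travel": [-1, 0, 0], "fingers": 34, "rotation": [0, 0, 0]},
    {"travel": [0, 0, 0], "fingers": 20, "rotation": [0, 0, 0]},
    {"travel": [0, 0, 0], "fingers": 20, "rotation": [0, 0, 0]},
    {"travel": [0, 0, 0], "fingers": 20, "rotation": [0, 0, 0]},
    {"travel": [0, 0, 0], "fingers": 20, "rotation": [0, 0, 0]},
  ],
  grip_force=40,
)

```text
clock: 5.1
ee_pos: [0.6144, 0.1562, 0.155]
ee_rot: [2.379, 2.049, 0.004]
ft_force: [2.3, -1.3, 4.8]
gripper_width: 0.0269
```

Run:
```python
from h import *
plan(xs*.584+ys*.2452+np.array([0,0,.155]))
```

```text
pos [0.6144 0.1562 0.155 ] travel tool mm [ 0.4 -0.8 -0. ]
T [[0.148, 0.989, 0.003], [0.989, -0.148, 0.0], [0.001, 0.003, -1.0]] q [-0.14  0.68 -0.26  1.91  0.3   0.59 -0.74] f [ 2.32 -1.32  4.78] w 0.026854271581079232 t 5.1
```

>>> carry_out(
  motion=[
    {"travel": [0, 0, -3], "fingers": 20, "rotation": [0, 0, 0]},
    {"travel": [0, 0, -3], "fingers": 20, "rotation": [0, 0, 0]},
    {"travel": [0, 0, -3], "fingers": 20, "rotation": [0, 0, 0]},
    {"travel": [0, 0, -2.5], "fingers": 20, "rotation": [0, 0, 0]},
    {"travel": [0, 0, 0], "fingers": 20, "rotation": [0, 0, 0]},
    {"travel": [0, 0, 0], "fingers": 20, "rotation": [0, 0, 0]},
  ],
)

```text
clock: 5.7
ee_pos: [0.6143, 0.1562, 0.1644]
ee_rot: [2.379, 2.05, 0.004]
ft_force: [7.3, 0.5, -9.0]
gripper_width: 0.027
```

Run:
```python
from h import *
plan(xs*.584+ys*.2452+np.array([0,0,.155]))
snap('wrist','w4')
crop('w4',130,120,430,320,2.6,'c7')
```

```text
pos [0.6143 0.1562 0.1644] travel tool mm [ 0.4 -0.7  9.4]
T [[0.148, 0.989, 0.002], [0.989, -0.148, 0.001], [0.001, 0.002, -1.0]] q [-0.13  0.67 -0.27  1.9   0.29  0.61 -0.74] f [ 7.28  0.47 -8.98] w 0.026971788786875447 t 5.7
```

View pics/c7.png

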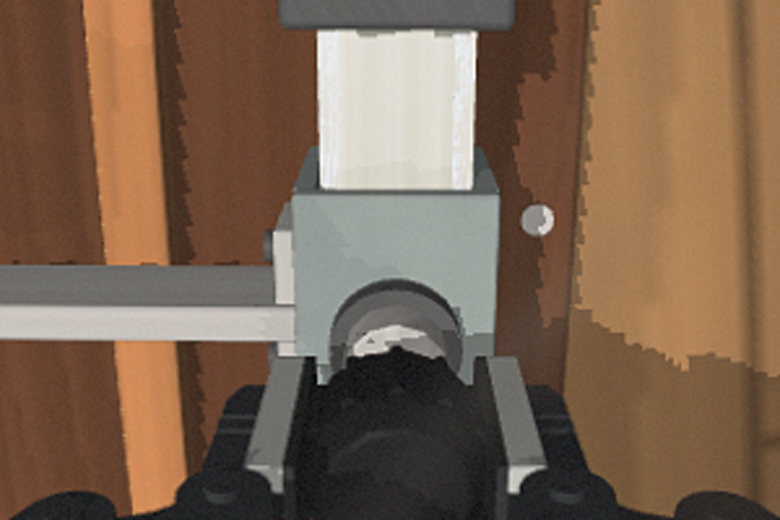

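>>> carry_out(
  motion=[
    {"travel": [0, 1, -1.5], "fingers": 20, "rotation": [0, 0, 0]},
    {"travel": [0, 0, 0], "fingers": 20, "rotation": [0, 0, 0]},
    {"travel": [-2, 0, 0], "fingers": 20, "rotation": [0, 0, 0]},
    {"travel": [-4, 0, 0], "fingers": 20, "rotation": [0, 0, 0]},
    {"travel": [-4, 0, 0], "fingers": 20, "rotation": [0, 0, 0]},
    {"travel": [-2, 0, 0], "fingers": 20, "rotation": [0, 0, 0]},
  ],
)

```text
clock: 6.35
ee_pos: [0.6125, 0.144, 0.166]
ee_rot: [-2.38, -2.051, -0.001]
ft_force: [4.8, 0.9, -10.1]
gripper_width: 0.0269
```

>>> carry_out(
  motion=[
    {"travel": [-5, 0, 0], "fingers": 20, "rotation": [0, 0, 0]},
    {"travel": [-9, 0, 0], "fingers": 20, "rotation": [0, 0, 0]},
    {"travel": [-10, 0, 0], "fingers": 20, "rotation": [0, 0, 0]},
    {"travel": [-10, 0, 0], "fingers": 20, "rotation": [0, 0, 0]},
    {"travel": [-10, 0, 0], "fingers": 20, "rotation": [0, 0, 0]},
    {"travel": [-10, 0, 0], "fingers": 20, "rotation": [0, 0, 0]},
    {"travel": [-10, 0, 0], "fingers": 20, "rotation": [0, 0, 0]},
    {"travel": [-10, 0, 0], "fingers": 20, "rotation": [0, 0, 0]},
    {"travel": [-10, 0, 0], "fingers": 20, "rotation": [0, 0, 0]},
    {"travel": [-10, 0, 0], "fingers": 20, "rotation": [0, 0, 0]},
    {"travel": [-7, 0, 0], "fingers": 20, "rotation": [0, 0, 0]},
    {"travel": [-4, 0, 0], "fingers": 20, "rotation": [0, 0, 0]},
  ],
)

```text
clock: 7.55
ee_pos: [0.5965, 0.0393, 0.1668]
ee_rot: [2.38, 2.05, -0.001]
ft_force: [4.6, 1.2, -10.4]
gripper_width: 0.0268
```

Run:
```python
from h import *
p=ctrl.read_state()['ee_pos']; print(p@xs,p@ys)
plan(xs*.584+ys*.1165+np.array([0,0,.163]),xs)
d=snap('wrist','w5')
crop('w5',130,120,430,320,2.6,'c8')
```

```text
0.5842403208408476 0.1265556439703045
pos [0.5965 0.0393 0.1668] travel tool mm [-10.1  -0.2   3.8]
rot deg [-0.03  0.04 -0.08] travel after rot [-10.1  -0.2   3.8]
rot deg [6.0000e-02 5.0000e-02 1.7992e+02] travel after rot [10.1  0.2  3.8]
T [[0.148, 0.989, -0.001], [0.989, -0.148, -0.001], [-0.001, -0.001, -1.0]] q [ 0.06  0.63 -0.28  1.98  0.31  0.57 -0.58] f [  4.61   1.23 -10.42] w 0.0267736298176391 t 7.55
```

View pics/c8.png

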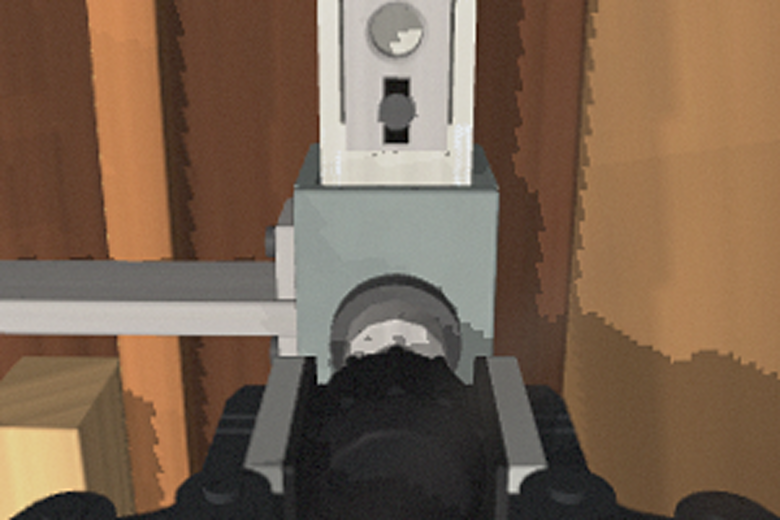

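Run:
```python
from h import *
d=load('w5')
q=onz(d,130+397/2.6,120+28/2.6,.060); print('hB',q@xs,q@ys)
q=onz(d,130+397/2.6,120+110/2.6,.060); print('sB2',q@xs,q@ys)
q=onz(d,130+397/2.6,120+188/2.6,.067); print('tube+30',q@xs,q@ys)
q=onz(d,130+100/2.6,120+298/2.6,.06); print('arm far face',q@ys, q@ys-.004)
d=load('w4')
q=onz(d,130+397/2.6,120+191/2.6,.067); print('w4 tube+30',q@xs,q@ys)
```

```text
hB 0.5836212561699298 0.1868745139450377
sB2 0.5836256906590649 0.17106383094375577
tube+30 0.5836073354649012 0.15721789934887756
arm far face 0.13149831339844223 0.12749831339844223
w4 tube+30 0.5842441237725295 0.27568645777529355
```

>>> carry_out(
  motion=[
    {"travel": [-4, 0, 0], "fingers": 20, "rotation": [0, 0, 0]},
    {"travel": [-4, 0, 0], "fingers": 20, "rotation": [0, 0, 0]},
    {"travel": [-2, 0, 0], "fingers": 20, "rotation": [0, 0, 0]},
    {"travel": [0, 0, 0], "fingers": 20, "rotation": [0, 0, 0]},
    {"travel": [0, 0, 1.5], "fingers": 20, "rotation": [0, 0, 0]},
    {"travel": [0, 0, 1], "fingers": 20, "rotation": [0, 0, 0]},
    {"travel": [0, 0, 1], "fingers": 20, "rotation": [0, 0, 0]},
    {"travel": [0, 0, 0], "fingers": 20, "rotation": [0, 0, 0]},
  ],
)

```text
clock: 8.4
ee_pos: [0.5951, 0.0302, 0.1632]
ee_rot: [2.38, 2.051, -0.002]
ft_force: [3.7, -2.1, -9.8]
gripper_width: 0.0269
```

>>> carry_out(
  motion=[
    {"travel": [0, 0, 1], "fingers": 20, "rotation": [0, 0, 0]},
    {"travel": [0, 0, 0], "fingers": 20, "rotation": [0, 0, 0]},
  ],
)

```text
clock: 8.6
ee_pos: [0.5951, 0.0302, 0.1626]
ee_rot: [2.38, 2.051, -0.002]
ft_force: [1.8, -2.0, -5.9]
gripper_width: 0.0267
```

>>> carry_out(
  motion=[
    {"travel": [0, 0, 1], "fingers": 20, "rotation": [0, 0, 0]},
    {"travel": [0, 0, 0], "fingers": 20, "rotation": [0, 0, 0]},
  ],
)

```text
clock: 8.8
ee_pos: [0.5952, 0.0303, 0.162]
ee_rot: [2.38, 2.051, -0.001]
ft_force: [-0.0, -2.7, 0.5]
gripper_width: 0.0269
```

>>> carry_out(
  motion=[
    {"travel": [-0.7, 0, 0], "fingers": 20, "rotation": [0, 0, 0]},
    {"travel": [0, 0, 0], "fingers": 20, "rotation": [0, 0, 0]},
  ],
)

```text
clock: 9.0
ee_pos: [0.5952, 0.0302, 0.1619]
ee_rot: [-2.38, -2.051, -0.0]
ft_force: [-0.7, -2.0, 1.1]
gripper_width: 0.0267
```

>>> carry_out(
  motion=[
    {"travel": [-0.7, 0, 0], "fingers": 20, "rotation": [0, 0, 0]},
    {"travel": [0, 0, 0], "fingers": 20, "rotation": [0, 0, 0]},
  ],
)

```text
clock: 9.2
ee_pos: [0.5951, 0.0301, 0.1617]
ee_rot: [-2.379, -2.051, -0.001]
ft_force: [0.1, 0.1, 3.1]
gripper_width: 0.0271
```

>>> carry_out(
  motion=[
    {"travel": [-0.7, 0, 0], "fingers": 20, "rotation": [0, 0, 0]},
    {"travel": [0, 0, 0], "fingers": 20, "rotation": [0, 0, 0]},
  ],
)

```text
clock: 9.4
ee_pos: [0.595, 0.0289, 0.1605]
ee_rot: [-2.379, -2.051, -0.001]
ft_force: [1.4, 0.5, -7.9]
gripper_width: 0.0268
```

>>> carry_out(
  motion=[
    {"travel": [0, 0, 1.5], "fingers": 20, "rotation": [0, 0, 0]},
    {"travel": [0, 0, 0], "fingers": 20, "rotation": [0, 0, 0]},
  ],
)

```text
clock: 9.6
ee_pos: [0.595, 0.0289, 0.1591]
ee_rot: [-2.379, -2.051, -0.0]
ft_force: [1.5, 2.5, -8.6]
gripper_width: 0.0267
```

>>> carry_out(
  motion=[
    {"travel": [0, 0, 1.5], "fingers": 20, "rotation": [0, 0, 0]},
    {"travel": [0, 0, 0], "fingers": 20, "rotation": [0, 0, 0]},
  ],
)

```text
clock: 9.8
ee_pos: [0.595, 0.0287, 0.158]
ee_rot: [-2.379, -2.051, 0.0]
ft_force: [2.1, 2.3, -6.5]
gripper_width: 0.0269
```

Pin is in the hole of keeper A; lowering on to home.

>>> carry_out(
  motion=[
    {"travel": [0, 0, 1], "fingers": 20, "rotation": [0, 0, 0]},
    {"travel": [0, 0, 1], "fingers": 20, "rotation": [0, 0, 0]},
    {"travel": [0, 0, 0], "fingers": 20, "rotation": [0, 0, 0]},
  ],
)

```text
clock: 10.1
ee_pos: [0.5949, 0.0286, 0.1563]
ee_rot: [-2.379, -2.051, 0.0]
ft_force: [0.6, 1.2, -7.3]
gripper_width: 0.0268
```

>>> carry_out(
  motion=[
    {"travel": [0, 0, 1], "fingers": 20, "rotation": [0, 0, 0]},
    {"travel": [0, 0, 0], "fingers": 20, "rotation": [0, 0, 0]},
  ],
)

```text
clock: 10.3
ee_pos: [0.5949, 0.0286, 0.1553]
ee_rot: [-2.379, -2.051, 0.0]
ft_force: [0.2, 1.1, -7.7]
gripper_width: 0.0269
```

>>> carry_out(
  motion=[
    {"travel": [0, 0, 1], "fingers": 20, "rotation": [0, 0, 0]},
    {"travel": [0, 0, 0], "fingers": 20, "rotation": [0, 0, 0]},
  ],
)

```text
clock: 10.5
ee_pos: [0.595, 0.0286, 0.155]
ee_rot: [2.38, 2.051, -0.001]
ft_force: [-0.4, 0.9, -0.2]
gripper_width: 0.0268
```

>>> carry_out(
  motion=[
    {"travel": [0, 0, 1], "fingers": 20, "rotation": [0, 0, 0]},
    {"travel": [0, 0, 0], "fingers": 20, "rotation": [0, 0, 0]},
  ],
)

```text
clock: 10.7
ee_pos: [0.595, 0.0286, 0.1549]
ee_rot: [2.379, 2.051, -0.001]
ft_force: [-2.6, -0.0, 7.9]
gripper_width: 0.0272
```

>>> carry_out(
  motion=[
    {"travel": [0, 0, -1.5], "fingers": 20, "rotation": [0, 0, 0]},
    {"travel": [0, 0, 0], "fingers": 36, "rotation": [0, 0, 0]},
    {"travel": [0, 0, 0], "fingers": 50, "rotation": [0, 0, 0]},
    {"travel": [0, 0, 0], "fingers": 50, "rotation": [0, 0, 0]},
    {"travel": [0, 0, -20], "fingers": 50, "rotation": [0, 0, 0]},
    {"travel": [0, 0, -40], "fingers": 50, "rotation": [0, 0, 0]},
    {"travel": [0, 0, -40], "fingers": 50, "rotation": [0, 0, 0]},
    {"travel": [0, 0, 0], "fingers": 50, "rotation": [0, 0, 0]},
  ],
)

```text
clock: 11.5
ee_pos: [0.5984, 0.0291, 0.2604]
ee_rot: [2.375, 2.046, 0.014]
ft_force: [0.6, 0.0, -0.3]
gripper_width: 0.0499
```

Run:
```python
from h import *
plan(xs*.499+ys*.01+np.array([0,0,.2]),xs)
snap('wrist','w6');snap('side','s6')
crop('s6',170,150,320,300,4,'c9')
```

```text
pos [0.5984 0.0291 0.2604] travel tool mm [-107.   -89.2   59.1]
rot deg [ 0.62 -0.15 -0.06] travel after rot [-106.7  -88.7   60.4]
rot deg [ -0.24  -0.97 179.94] travel after rot [106.7  88.7  60.4]
T [[0.148, 0.989, 0.011], [0.989, -0.148, 0.001], [0.003, 0.011, -1.0]] q [ 0.13  0.5  -0.34  1.93  0.25  0.74 -0.51] f [ 0.61  0.01 -0.28] w 0.04989737594352928 t 11.5
```

View pics/w6.png

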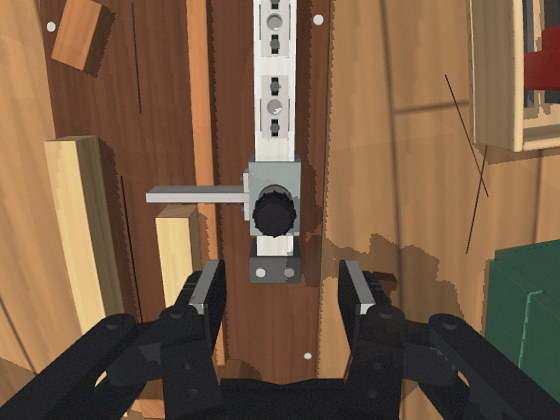

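View pics/c9.png

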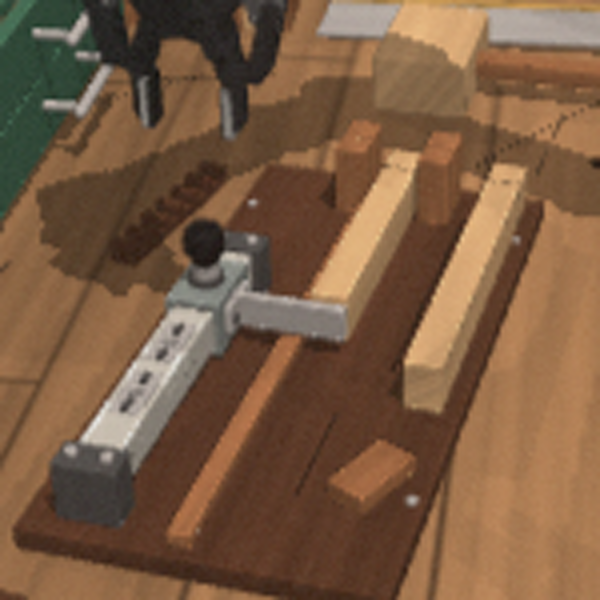

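Run:
```python
from h import *
crop('w6',140,170,310,300,4.6,'c10')
```

```text
(no output)
```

View pics/c10.png

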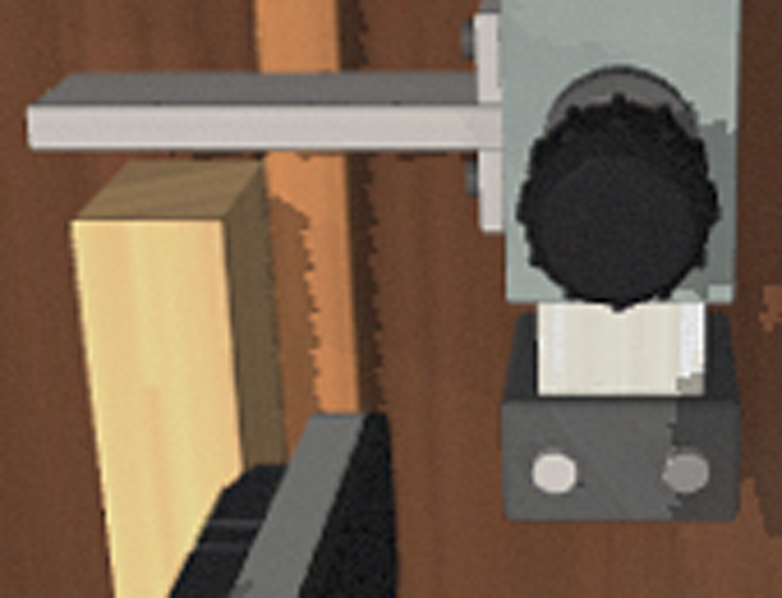

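Run:
```python
from h import *
d=load('w6')
def m(a,b,z): q=onz(d,140+a/4.6,170+b/4.6,z); return (q@xs).round(4),(q@ys).round(4)
print('batt top',m(73,221,.056),m(224,221,.056),'lower',m(105,500,.056),m(244,470,.056))
print('arm face',m(30,149,.06),m(470,149,.06)); print('fence edge top',m(268,180,.028),m(318,410,.028)); print('tube',m(508,301,.067),m(737,301,.067))
```

```text
batt top (np.float64(0.4844), np.float64(0.0978)) (np.float64(0.512), np.float64(0.0977)) lower (np.float64(0.4841), np.float64(0.0411)) (np.float64(0.5116), np.float64(0.0477))
arm face (np.float64(0.4796), np.float64(0.1126)) (np.float64(0.5572), np.float64(0.1122))
fence edge top (np.float64(0.5139), np.float64(0.0964)) (np.float64(0.5206), np.float64(0.0467))
tube (np.float64(0.5637), np.float64(0.0866)) (np.float64(0.6037), np.float64(0.0864))
```

>>> carry_out(
  motion=[
    {"travel": [-27, -22, 0], "fingers": 50, "rotation": [0.6, -0.1, 0]},
    {"travel": [-27, -22, 0], "fingers": 50, "rotation": [0, 0, 0]},
    {"travel": [-28, -22, 0], "fingers": 50, "rotation": [0, 0, 0]},
    {"travel": [-28, -22, 0], "fingers": 50, "rotation": [0, 0, 0]},
    {"travel": [0, 0, 30], "fingers": 50, "rotation": [0, 0, 0]},
    {"travel": [0, 0, 30], "fingers": 50, "rotation": [0, 0, 0]},
    {"travel": [0, 0, 10], "fingers": 50, "rotation": [0, 0, 0]},
    {"travel": [0, 0, 0], "fingers": 50, "rotation": [0, 0, 0]},
    {"travel": [0, 0, 0], "fingers": 50, "rotation": [0, 0, 0]},
  ],
  grip_force=20,
)

```text
clock: 12.5
ee_pos: [0.4913, -0.0669, 0.1857]
ee_rot: [-2.373, -2.047, 0.013]
ft_force: [-0.5, -0.3, -0.3]
gripper_width: 0.0504
```

Run:
```python
from h import *
plan(xs*.4985+ys*.005+np.array([0,0,.108]),xs)
snap('wrist','w7')
```

```text
pos [ 0.4913 -0.0669  0.1857] travel tool mm [-0.9  3.6 77.6]
rot deg [-0.63  0.09  0.01] travel after rot [-1.   2.7 77.7]
rot deg [-1.5000e-01 -9.9000e-01 -1.7999e+02] travel after rot [ 1.  -2.7 77.7]
T [[0.147, 0.989, -0.011], [0.989, -0.147, 0.0], [-0.002, -0.011, -1.0]] q [ 0.27  0.51 -0.29  2.19  0.31  0.49 -0.42] f [-0.52 -0.25 -0.26] w 0.05037951925194898 t 12.5
```

View pics/w7.png

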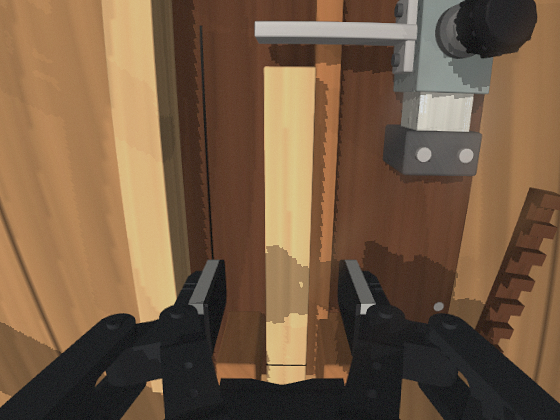

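>>> carry_out(
  motion=[
    {"travel": [0, 3, 25], "fingers": 50, "rotation": [-0.6, 0.1, 0]},
    {"travel": [0, 0, 25], "fingers": 50, "rotation": [0, 0, 0]},
    {"travel": [0, 0, 15], "fingers": 50, "rotation": [0, 0, 0]},
    {"travel": [0, 0, 10], "fingers": 50, "rotation": [0, 0, 0]},
    {"travel": [0, 0, 0], "fingers": 40, "rotation": [0, 0, 0]},
    {"travel": [0, 0, 0], "fingers": 35, "rotation": [0, 0, 0]},
    {"travel": [0, 0, 0], "fingers": 35, "rotation": [0, 0, 0]},
  ],
)

```text
clock: 13.25
ee_pos: [0.4944, -0.0678, 0.1116]
ee_rot: [2.379, 2.05, 0.002]
ft_force: [0.5, -0.0, 0.1]
gripper_width: 0.0349
```

Run:
```python
from h import *
plan(xs*.4985+ys*.005+np.array([0,0,.108]),xs)
snap('wrist','w8')
```

```text
pos [ 0.4944 -0.0678  0.1116] travel tool mm [-0.6 -0.5  3.6]
rot deg [ 0.11 -0.01 -0.04] travel after rot [-0.6 -0.5  3.6]
rot deg [-2.0000e-02 -1.7000e-01  1.7996e+02] travel after rot [0.6 0.5 3.6]
T [[0.148, 0.989, 0.002], [0.989, -0.148, -0.0], [0.0, 0.002, -1.0]] q [ 0.19  0.64 -0.19  2.22  0.39  0.3  -0.49] f [ 0.52 -0.04  0.06] w 0.03489602946496481 t 13.25
```

View pics/w8.png

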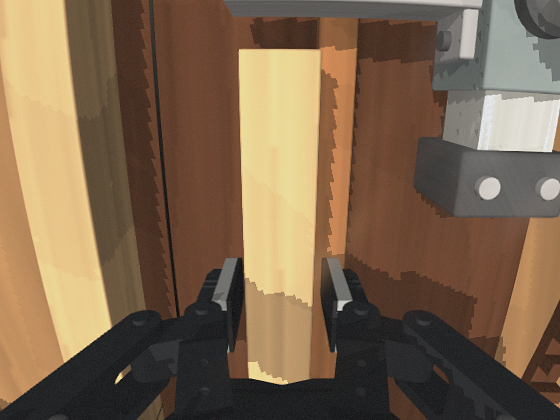

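>>> carry_out(
  motion=[
    {"travel": [0, 0, 2], "fingers": 35, "rotation": [0, 0, 0]},
    {"travel": [0, 0, 0], "fingers": 30, "rotation": [0, 0, 0]},
    {"travel": [0, 0, 0], "fingers": 24, "rotation": [0, 0, 0]},
    {"travel": [0, 0, 0], "fingers": 24, "rotation": [0, 0, 0]},
    {"travel": [0, 0, 0], "fingers": 24, "rotation": [0, 0, 0]},
  ],
  grip_force=20,
)

```text
clock: 13.8
ee_pos: [0.4939, -0.0678, 0.109]
ee_rot: [2.38, 2.051, 0.0]
ft_force: [0.1, 0.1, 4.8]
gripper_width: 0.0276
```

>>> carry_out(
  motion=[
    {"travel": [1, 0.4, 0], "fingers": 24, "rotation": [0, 0, 0]},
    {"travel": [2, 0, 0], "fingers": 24, "rotation": [0, 0, 0]},
    {"travel": [2, 0, 0], "fingers": 24, "rotation": [0, 0, 0]},
    {"travel": [2, 0, 0], "fingers": 24, "rotation": [0, 0, 0]},
    {"travel": [2, 0, 0], "fingers": 24, "rotation": [0, 0, 0]},
    {"travel": [1, 0, 0], "fingers": 24, "rotation": [0, 0, 0]},
    {"travel": [0, 0, 0], "fingers": 24, "rotation": [0, 0, 0]},
  ],
)

```text
clock: 14.5
ee_pos: [0.4956, -0.0593, 0.109]
ee_rot: [2.38, 2.049, -0.003]
ft_force: [-0.0, -2.7, 5.3]
gripper_width: 0.0277
```

>>> carry_out(
  motion=[
    {"travel": [1, 0, 0], "fingers": 24, "rotation": [0, 0, 0]},
    {"travel": [1, 0, 0], "fingers": 24, "rotation": [0, 0, 0]},
    {"travel": [0, 0, 0], "fingers": 24, "rotation": [0, 0, 0]},
  ],
)

```text
clock: 14.8
ee_pos: [0.4958, -0.0575, 0.109]
ee_rot: [2.38, 2.048, -0.003]
ft_force: [-0.8, -3.1, 5.4]
gripper_width: 0.0275
```

Run:
```python
from h import *
s=ctrl.read_state();p=s['ee_pos']; print(p@xs,p@ys,s['ft_force'])
snap('wrist','w9')
crop('w9',180,0,400,160,3.5,'c11')
```

```text
0.4989008494685991 0.015998936910146005 [-0.82313176 -3.10003697  5.40097246]
```

View pics/c11.png

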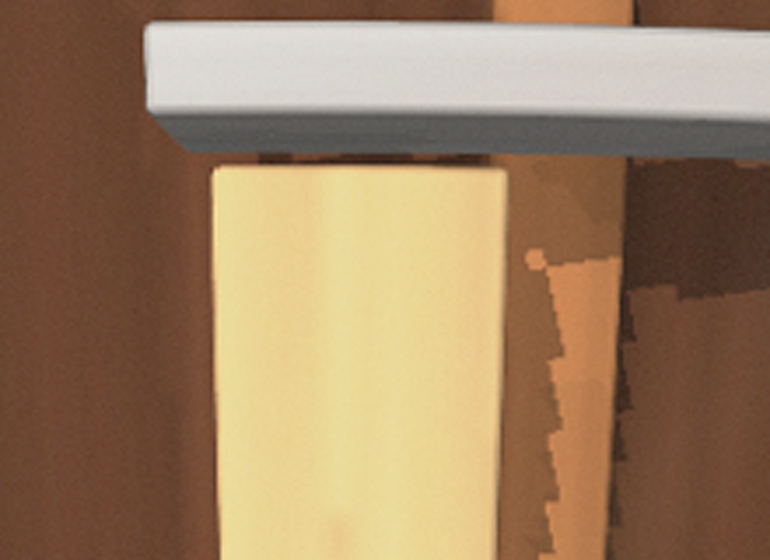

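>>> carry_out(
  motion=[
    {"travel": [0.7, 0, 0], "fingers": 24, "rotation": [0, 0, 0]},
    {"travel": [0.7, 0, 0], "fingers": 24, "rotation": [0, 0, 0]},
    {"travel": [0, 0, 0], "fingers": 24, "rotation": [0, 0, 0]},
  ],
)

```text
clock: 15.15
ee_pos: [0.4961, -0.0562, 0.109]
ee_rot: [2.38, 2.048, -0.003]
ft_force: [-0.8, -3.5, 5.3]
gripper_width: 0.0278
```

>>> carry_out(
  motion=[
    {"travel": [0.7, 0, 0], "fingers": 24, "rotation": [0, 0, 0]},
    {"travel": [0, 0, 0], "fingers": 24, "rotation": [0, 0, 0]},
  ],
)

```text
clock: 15.35
ee_pos: [0.4962, -0.0555, 0.109]
ee_rot: [2.38, 2.048, -0.003]
ft_force: [-0.1, -3.2, 5.5]
gripper_width: 0.0274
```

>>> carry_out(
  motion=[
    {"travel": [0.7, 0, 0], "fingers": 24, "rotation": [0, 0, 0]},
    {"travel": [0, 0, 0], "fingers": 24, "rotation": [0, 0, 0]},
  ],
)

```text
clock: 15.55
ee_pos: [0.4963, -0.0548, 0.109]
ee_rot: [2.38, 2.048, -0.003]
ft_force: [-1.1, -3.6, 5.7]
gripper_width: 0.0275
```

>>> carry_out(
  motion=[
    {"travel": [0.6, 0, 0], "fingers": 24, "rotation": [0, 0, 0]},
    {"travel": [0, 0, 0], "fingers": 24, "rotation": [0, 0, 0]},
  ],
)

```text
clock: 15.75
ee_pos: [0.4963, -0.0543, 0.109]
ee_rot: [2.38, 2.048, -0.003]
ft_force: [-0.6, -3.6, 6.1]
gripper_width: 0.0274
```

>>> carry_out(
  motion=[
    {"travel": [0.6, 0, 0], "fingers": 24, "rotation": [0, 0, 0]},
    {"travel": [0, 0, 0], "fingers": 24, "rotation": [0, 0, 0]},
  ],
)

```text
clock: 15.95
ee_pos: [0.4964, -0.0537, 0.109]
ee_rot: [2.38, 2.048, -0.003]
ft_force: [-0.7, -3.7, 5.4]
gripper_width: 0.0273
```

>>> carry_out(
  motion=[
    {"travel": [0.6, 0, 0], "fingers": 24, "rotation": [0, 0, 0]},
    {"travel": [0, 0, 0], "fingers": 24, "rotation": [0, 0, 0]},
  ],
)

```text
clock: 16.15
ee_pos: [0.4964, -0.0536, 0.109]
ee_rot: [2.38, 2.048, -0.004]
ft_force: [-0.2, -4.5, 5.6]
gripper_width: 0.0274
```

>>> carry_out(
  motion=[
    {"travel": [0.6, 0, 0], "fingers": 24, "rotation": [0, 0, 0]},
    {"travel": [0, 0, 0], "fingers": 24, "rotation": [0, 0, 0]},
  ],
)

```text
clock: 16.35
ee_pos: [0.4965, -0.0533, 0.109]
ee_rot: [2.381, 2.047, -0.004]
ft_force: [-2.0, -5.6, 5.2]
gripper_width: 0.0278
```

Run:
```python
from h import *
s=ctrl.read_state();p=s['ee_pos']; print(p@xs,p@ys,s['ft_force'])
snap('wrist','w10')
crop('w10',180,0,400,160,3.5,'c12')
```

```text
0.49892278977420546 0.020291900928863127 [-2.01818761 -5.55301343  5.24991979]
```

View pics/c12.png

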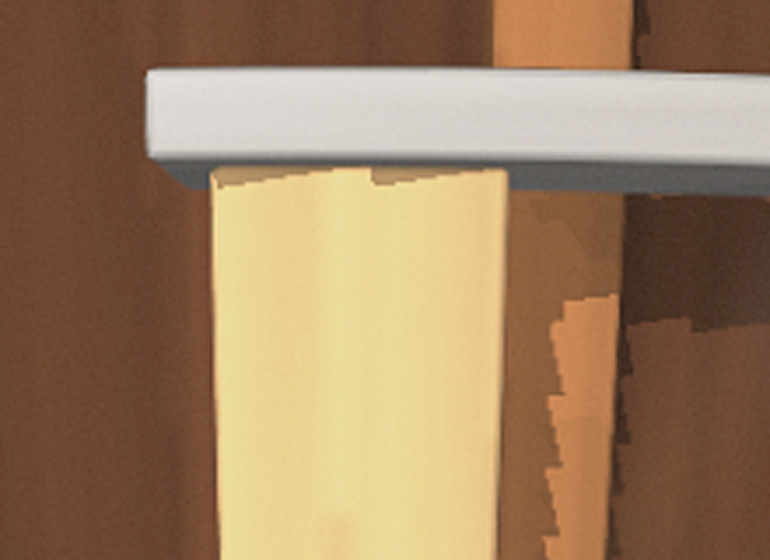

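>>> carry_out(
  motion=[
    {"travel": [0.6, 0, 0], "fingers": 24, "rotation": [0, 0, 0]},
    {"travel": [0, 0, 0], "fingers": 24, "rotation": [0, 0, 0]},
  ],
)

```text
clock: 16.6
ee_pos: [0.4965, -0.0531, 0.109]
ee_rot: [2.381, 2.047, -0.005]
ft_force: [-1.1, -6.7, 5.8]
gripper_width: 0.0275
```

>>> carry_out(
  motion=[
    {"travel": [0.6, 0, 0], "fingers": 24, "rotation": [0, 0, 0]},
    {"travel": [0, 0, 0], "fingers": 24, "rotation": [0, 0, 0]},
  ],
)

```text
clock: 16.8
ee_pos: [0.4965, -0.053, 0.109]
ee_rot: [2.381, 2.046, -0.006]
ft_force: [-1.2, -7.1, 5.6]
gripper_width: 0.0274
```

>>> carry_out(
  motion=[
    {"travel": [0.6, 0, 0], "fingers": 24, "rotation": [0, 0, 0]},
    {"travel": [0, 0, 0], "fingers": 24, "rotation": [0, 0, 0]},
  ],
)

```text
clock: 17.0
ee_pos: [0.4965, -0.0529, 0.109]
ee_rot: [2.381, 2.045, -0.007]
ft_force: [-0.6, -8.1, 5.4]
gripper_width: 0.0276
```

>>> carry_out(
  motion=[
    {"travel": [-0.8, 0, 0], "fingers": 24, "rotation": [0, 0, 0]},
    {"travel": [0, 0, 0], "fingers": 34, "rotation": [0, 0, 0]},
    {"travel": [0, 0, 0], "fingers": 44, "rotation": [0, 0, 0]},
    {"travel": [0, 0, 0], "fingers": 44, "rotation": [0, 0, 0]},
    {"travel": [0, 0, 0], "fingers": 44, "rotation": [0, 0, 0]},
    {"travel": [0, 0, -10], "fingers": 44, "rotation": [0, 0, 0]},
    {"travel": [0, 0, -20], "fingers": 44, "rotation": [0, 0, 0]},
    {"travel": [0, 0, -40], "fingers": 44, "rotation": [0, 0, 0]},
    {"travel": [0, 0, -40], "fingers": 44, "rotation": [0, 0, 0]},
    {"travel": [0, 0, -30], "fingers": 44, "rotation": [0, 0, 0]},
    {"travel": [0, 0, 0], "fingers": 44, "rotation": [0, 0, 0]},
  ],
)

```text
clock: 18.1
ee_pos: [0.4991, -0.0496, 0.2533]
ee_rot: [2.375, 2.047, 0.01]
ft_force: [1.1, 0.4, 0.2]
gripper_width: 0.0442
```

Run:
```python
from h import *
s=ctrl.read_state();p=s['ee_pos']; print(p,s['ft_force'])
snap('wrist','w11');snap('side','s11');snap('top','t11')
crop('s11',170,150,320,300,4,'c13')
crop('w11',150,0,430,200,2.8,'c14')
```

```text
[ 0.49907894 -0.04955653  0.25325039] [1.10229487 0.38769201 0.22728663]
```

View pics/w11.png

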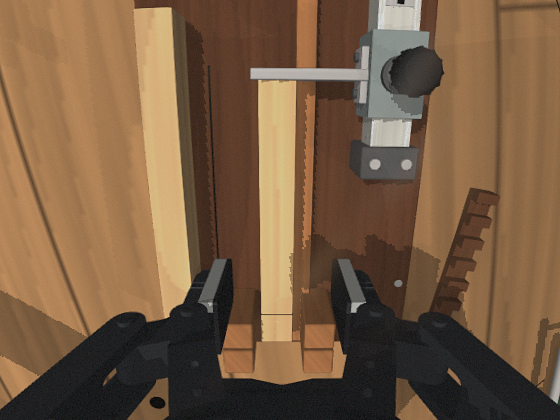

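View pics/c13.png

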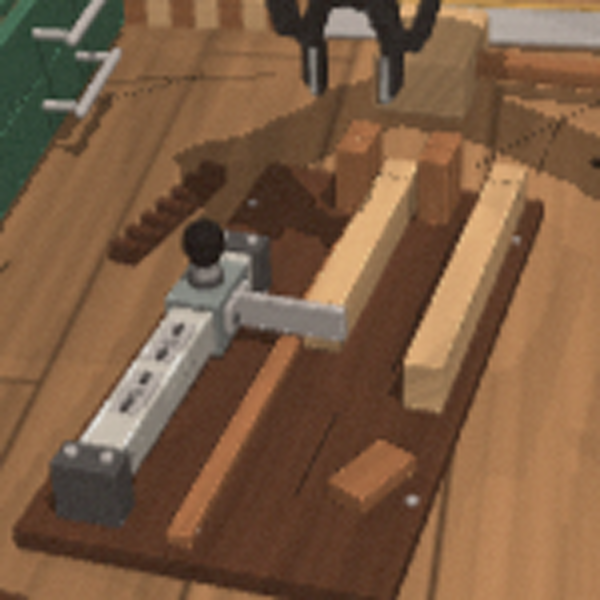

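View pics/c14.png

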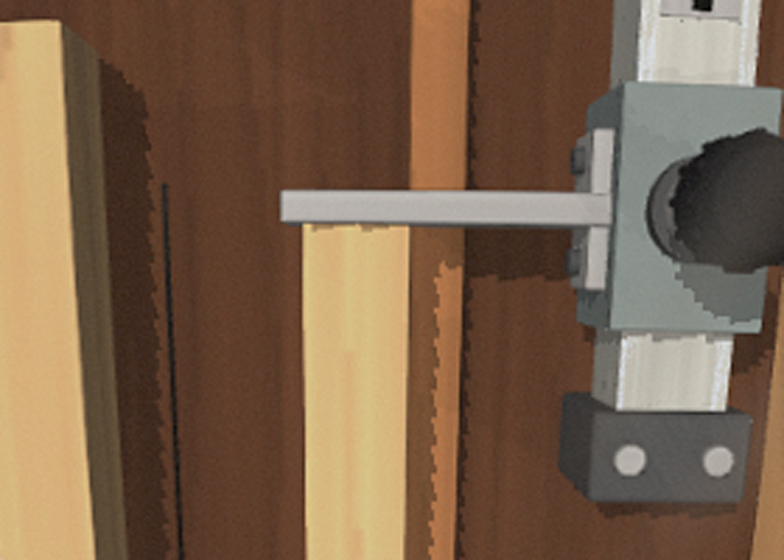

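Run:
```python
from h import *
d=load('w11')
def m(a,b,z): q=onz(d,150+a/2.8,b/2.8,z); return (q@xs).round(4),(q@ys).round(4)
print('batt end',m(303,225,.056),m(408,226,.056),'arm face top',m(303,223,.06),m(408,224,.06),'side',m(303,223,.056))
print('fence front',m(413,300,.028)[0]); print('tube-30',m(690,331,.067))
crop('t11',180,135,345,240,4.8,'c15')
```

```text
batt end (np.float64(0.4848), np.float64(0.1124)) (np.float64(0.5119), np.float64(0.1122)) arm face top (np.float64(0.485), np.float64(0.1128)) (np.float64(0.5117), np.float64(0.1125)) side (np.float64(0.4848), np.float64(0.1129))
fence front 0.5149
tube-30 (np.float64(0.5842), np.float64(0.0867))
```

View pics/t11.png

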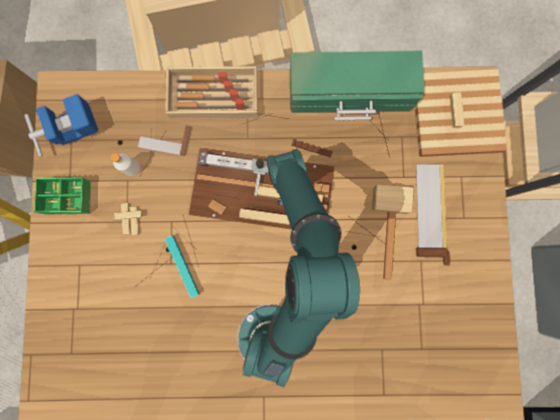

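Run:
```python
from bench import ctrl
print(ctrl.hand_in())
```

```text
the job is handed in; nothing more can be done
None
```

The stop is pinned at the first keeper and the batten's end bears on its arm. I handed the job in at about 18.3 s; the hand-in gave no verdict.

**Batten:** The batten against the fence measured about 229 mm, so it is the short one and its stop position is the first keeper. I left the long spare and the turquoise look-alike alone.

**Stop:**
- I lifted the plunger about 11 mm and slid the stop about 129 mm along the bar. With the pin riding on the keeper, I felt for the hole in 0.7 mm steps.
- The pin went into the hole where the camera had placed it. The knob came down to the same grip height as when it was pinned at the start (TCP z 0.155 m).
- The sideways force read at the end of each move stayed under 10 N.

**Batten push:** I slid it about 15 mm until it met the arm, with a wrist force of about 8 N along the track, about 3 N of it sliding friction. Then I let go and lifted clear.

**Last checks:**
- The wrist view puts the batten's end at 112.3 mm and the arm's face at 112.7 mm along the bar, so they touch within reading error. A gap under 0.5 mm cannot be ruled out from the picture alone.
- The batten lies along the fence, and the stop held its place under the push.
- In the wrist, side and top views the spare, the offcut and the other things look unmoved. In the top view the arm hides part of the board.
- One disagreement: my first side-camera reading put the batten's end about 20 mm too far along. I put this down to a misread edge and went by the top and wrist views, which agreed.

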